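Clamp the lamp cup in the cam fixture

TASK

Clamp the lamp cup in the green cam fixture: turn the crank, either way, until the follower's roller rests well on the cam's flat dwell, the red land at the end of its nose, so that the clamp stays shut by itself when you let go. Do not bump the light tube above the fixture and leave the things around it where they are.

Things in the scene. Friction and masses are not known exactly. Their poses are not given: they have to be found in the camera images.
- fixture: Cam clamping fixture: heavy green wedge fixed to the table, 340 mm wide (y), 250 mm deep (x). Origin at the centre of its underside; x to its high back, z up. Its steel face starts at the lower front edge (x -130, z 30 mm) and slopes up 27 degrees, 280 mm long. On it, seen from the robot: lamp cup (100 mm wide, 56 mm tall) on a black nest (left), sprung follower with rubber shoe (middle), cam and crank (right).
- shaft_axis (a point): Where the camshaft's axis meets the sloping face: 105 mm up the slope from the lower front edge, at fixture y = -75 mm (right). Fixed to the fixture. z: along the shaft, out of the face, leaning 27 degrees from vertical towards fixture -x (the robot); x: straight up the slope; y: left along the face, the way the follower travels to the lamp cup.
- camshaft (a joint): Turn of cam and crank about shaft_axis z, rad, anticlockwise positive seen looking down on the face. 0: crank points straight down the slope, cam nose to the right, away from the follower. +3.14 and equally -3.14: crank straight up the slope, middle of the red land on the roller. Stops at +3.9 and -3.9. Turning takes up to about 11 N at the handle.
- cam_land (a point): Middle of the cam's red land (its flat dwell), 58 mm from the shaft axis, 30 mm out from the face. The land keeps this radius 0.44 rad either side. The cam's base circle is 28 mm radius: the roller is on it below 1.6 rad of turn either way, then climbs the flank, and is on the land from 2.70. Let go high on the flank, the spring turns the crank back; on the land it stays.
- follower (a joint): Travel of the follower towards the lamp cup, m: 0 with its roller on the cam's base circle (shoe open), 0.030 with the roller on the red land (shoe shut against the cup). A spring presses it onto the cam.
- handle_mid (a point): On the axis of the crank's handle, where to grip: 60 mm from the shaft axis, 108 mm out from the face. Turns with the crank. The handle is a black round grip parallel to the shaft, 26 mm in diameter, 70 mm long (from 43 mm below to 27 mm above this point), spinning freely on its pin, so the hand need not turn with it. z: out along the handle; x: from the handle to the shaft.
- light_tube: White light tube, 24 mm thick, on two posts across the fixture. Its centre line is 265 mm up the slope from the lower front edge and 235 mm out from the face; posts 185 mm left and right of the fixture's middle. It is in the way of a vertical hand when the crank points up the slope; a hand along the shaft clears it. Origin as the fixture's.
- reflector_a: polished bell-shaped lamp reflector standing on its foot beside the left end of the fixture, mouth up, 144 mm wide at the mouth, 150 mm tall; origin at the centre of its underside
- reflector_b: a slightly smaller polished lamp reflector, 130 mm wide, 143 mm tall, standing on the left of the table; origin at the centre of its underside
- candlestick: brass candlestick, 165 mm tall, foot 84 mm wide, on the right of the table; origin at the centre of its underside
- polish_can: can with a blue label, 66 mm wide, 100 mm tall, on the right; origin at the centre of its underside
- polish_jar: wide jar with a black cap, 76 mm wide, 80 mm tall, on the right; origin at the centre of its underside
- brush: hand brush lying on the table left of and in front of the fixture; origin at the middle of its underside
- hinge: open brass door hinge lying flat in front of the fixture, 140 mm long, 110 mm wide, 14 mm thick; origin at the centre of its underside

How it is judged (in metres and radians):
At the end, for the whole second after the job is handed in: The cam's red land faces the follower's roller (camshaft between 2.72 and 3.56 rad, or between -3.56 and -2.72), the follower is pushed out more than 28.5 mm, and both stay still (camshaft below 0.05 rad/s, follower below 5 mm/s) with the handle let go ((value of joint camshaft above 2.72 rad or value of joint camshaft below -2.72 rad) and value of joint camshaft between -3.56 and 3.56 rad and value of joint follower above 0.0285 m and velocity of joint camshaft between -0.05 and 0.05 rad/s and velocity of joint follower between -0.005 and 0.005 m/s); the robot touches nothing.
It fails at once if a thing standing or lying on the table was shoved or knocked over (moved more than 30 mm) (distance of any of reflector_a, reflector_b, candlestick, polish_can, polish_jar, brush, hinge from where it was at the start of the episode above 0.03 m).
It fails at once if the light tube over the fixture was hit (more than 6 N) (contact force between any of the arm, the fingers and light_tube above 6 N).
It also fails if it takes over 35 s, if anything falls off the work surface, if the arm or the gripper's body presses on something with over 40 N, if the wrist force passes 120 N, or if a joint passes its speed limit or range.

ROBOT

A 6-joint arm with a two-finger parallel gripper is mounted at the origin on the work surface. World frame = base frame: x ahead of the robot, y to its left, z up, the work surface at z = 0. Lengths are in mm, angles in rad, forces in N, time in s.
With the tool pointing down it reaches from about 250 to 725 mm from the base axis. Payload 4 kg.
Tool frame: the origin (TCP) lies midway between the tips of the shut fingers; the grasp point (between the pads) lies robot.pinch_z behind it (robot.pinch_z is the distance from the TCP to the grasp point, in mm); z points along the fingers, y is the direction in which the jaws open and shut (so a half turn about z gives the same grasp; the last joint's range is limited). The gripper opens to 85 mm and grips with 20 to 120 N. Pads are 22 mm wide; open, the fingers measure 114 mm over their backs; the gripper's body (76 mm by 85 mm) begins 54 mm behind the grasp point. The pads swing forward as they close: fully open they stand 13 mm farther back than shut.
Start: joints at [1.144, 0.241, 0.005, 1.335, 0, 1.571], TCP at [206.978, 455.148, 231.306] pointing down, gripper open.
Joint ranges: [-2.72, 2.72], [-1.05, 1.87], [-1.09, 1.28], [-1.99, 2.15], [-1.42, 1.44], [-3.14, 3.14]. Speed limits (rad/s): [2.79, 2.79, 3.14, 3.14, 3.14, 3.14].

INTERFACE

Orientations are given as a unit quaternion [x, y, z, w].
In Python, from rig import robot gives the robot as it stands.
- The arm moves only by the tool servo_tool, never from a script. Its argument "increments" is a list of rows, each an object of numbers: "dx", "dy", "dz": the shift along the tool's x, y, z in cm; "spin": the turn about the tool's z in rad. In form: [{"dx": .., "dy": .., "dz": .., "spin": ..}, ...]. A call has 1 to 10 rows; each row shifts and turns the commanded pose from where the row before left it, along the tool's axes as they then stand; what a row does not reach is not made up. A row lasts 1/12 s, in which the tool goes at most 41.7 mm and 7.16 degrees, less where a joint would pass 70% of its speed; a pose out of reach is approached as far as the arm can. A call is refused whole if a number of a shift passes 4.17 or a number of a turn 0.125, either way. A call with a gripper value outside its range is refused whole. "hand" is the finger opening in cm, from 0 to 8.54, set as the call begins (left out, the last holds). The fingers move at their own pace and stop on an object; "force" is the grip in N (left out, the last holds). Time passes only in rows, so rows that do not move let the fingers close. It gives the time, the measured TCP pose, the force and the opening at its end, in the units of the state.
- robot.observe(): the state, without advancing time (a new reading comes with each control period).
- robot.snapshot(name): name is "scene" or "top" or "wrist"; returns the picture (400x640x3 uint8, red, green, blue); there is no depth.
- robot.camera_model(name): a dict with "K" (3x3 intrinsics, pixels), "R" (3x3) and "t" (3): a world point X has camera coordinates R X + t; the wrist camera has in their place "mount" (4x4, takes a point from camera to tool coordinates, whose origin is the TCP and whose axes are the flange's). Camera axes: x right, y down, z forward; pixel columns grow to the right and rows downward; lengths in mm; the calibration is good to about 2 mm. The wrist camera is an equidistant fisheye: a pixel r from the principal point sees the ray r / f radians off the axis. A picture is of the moment at which its call begins: read the wrist's pose just before it. camera_model takes no time and is no camera call.
- robot.close_job(): hands the job in, once; it reports no verdict.
The state is a dict: "time": time; "qpos": joint angles; "joint_vel": joint speeds; "tau": joint torques, N m; "position": TCP position; "tool_rot": TCP orientation; "ft_force": force on the tool from outside, world axes, zero at the start; "moment": the same for the moment, N m; "finger_gap": finger opening in mm.
Only numpy, scipy, OpenCV 4.12 (cv2) and the standard library are available. Lean on these libraries where they do the work, as an engineer would, in place of code of your own. Each camera call takes 0.05 s, during which the arm holds its last target.

## Working session

There is one attempt and no reset: what is moved stays moved. The work goes in short steps, Python scripts to look and compute and a tool call to move; the robot and the scene stay as the last step left them, time stands still between calls to the robot, and variables do not carry over. Pictures are saved under pics/ and viewed, and the job is handed in when it is done.

Besides the shell and the picture viewer there is one more tool, called after "Emit:" as name([rows], argument=value, ...), one row to a line, values as JSON. servo_tool: Moves the arm, as the interface text tells. Its arguments: {"type":"object","properties":{"increments":{"type":"array"},"hand":{"type":"number"},"force":{"type":"number"}},"required":["increments"]}

```bash
mkdir -p pics; ls; python3 - <<'E'
from rig import robot
import cv2,numpy as np
print(robot.observe(), robot.pinch_z)
for n in ["scene","top","wrist"]:
    p=robot.snapshot(n); cv2.imwrite(f"pics/{n}0.png",p[:,:,::-1]); m=robot.camera_model(n); print(n,{k:np.round(v,3).tolist() if not isinstance(v,str) else v for k,v in m.items()})
E
```

```text
pics
{'time': 0.0, 'qpos': array([ 1.14400614e+00,  2.41438973e-01,  3.72890859e-03,  1.33519092e+00,
       -1.57489363e-05,  1.57080278e+00]), 'joint_vel': array([ 0.0003527 , -0.0010636 , -0.00028245, -0.00119897,  0.00193071,
        0.00144589]), 'tau': array([-1.10083431e-03, -3.72312105e+01,  2.52411175e+01,  1.67470286e-02,
       -1.61980988e-04,  1.09002812e-05]), 'position': array([206.72043324, 454.5770647 , 230.40175677]), 'tool_rot': array([ 2.11782228e-01,  9.77316315e-01, -1.03012975e-03, -2.15162609e-04]), 'ft_force': array([-0.81702473, -0.58424105, -0.43662762]), 'moment': array([-0.01455733, -0.00728507, -0.01124822]), 'finger_gap': 85.75947299338826} 18.700000000000003
scene {'K': [[465.358, 0.0, 325.199], [0.0, 465.358, 200.572], [0.0, 0.0, 1.0]], 'R': [[-0.431, 0.902, -0.013], [0.633, 0.292, -0.717], [-0.643, -0.317, -0.697]], 't': [224.75, -252.32, 1789.175]}
top {'K': [[478.537, 0.0, 323.744], [0.0, 478.537, 200.461], [0.0, 0.0, 1.0]], 'R': [[-0.029, -0.999, -0.028], [-0.992, 0.033, -0.121], [0.122, 0.024, -0.992]], 't': [37.565, 504.539, 1604.37]}
wrist {'K': [[309.707, 0.0, 315.978], [0.0, 309.707, 202.273], [0.0, 0.0, 1.0]], 'mount': [[0.0, -0.955, -0.298, 76.579], [1.0, 0.0, 0.0, 0.121], [-0.0, -0.298, 0.955, -142.506], [0.0, 0.0, 0.0, 1.0]]}
```

View pics/scene0.png

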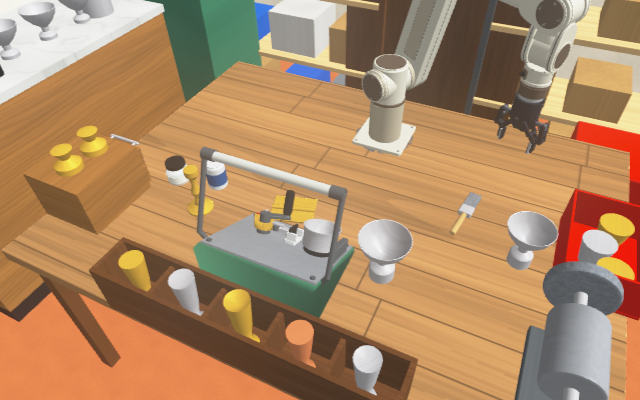

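View pics/top0.png

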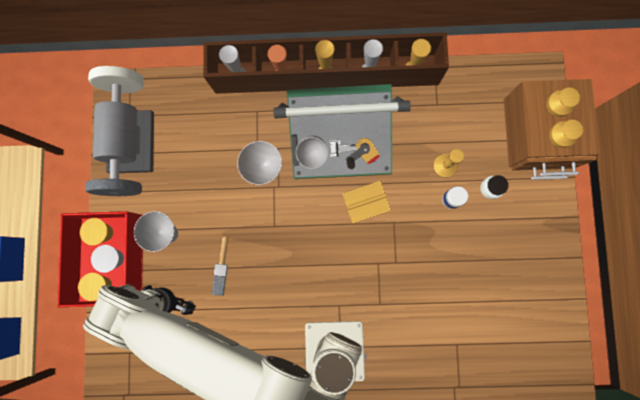

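View pics/wrist0.png

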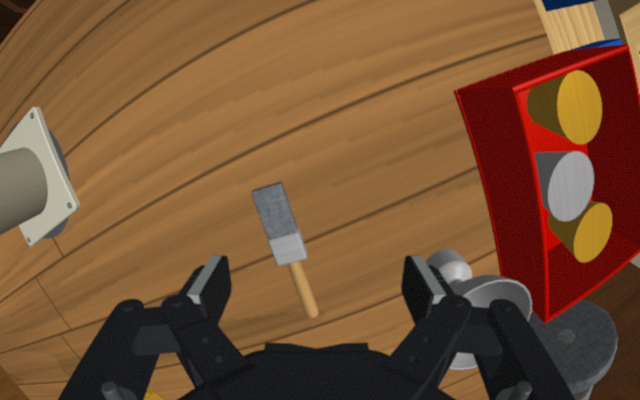

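The scene view shows the fixture around (280,235). In the top view its plate spans about (290–392, 88–178), with the crank near (360,152). I'll zoom in on both.

```bash
python3 - <<'E'
import cv2
a=cv2.imread("pics/top0.png")[75:195,265:420]; cv2.imwrite("pics/topz.png",cv2.resize(a,None,fx=5,fy=5,interpolation=cv2.INTER_CUBIC))
a=cv2.imread("pics/scene0.png")[140:320,180:370]; cv2.imwrite("pics/scenez.png",cv2.resize(a,None,fx=3.3,fy=3.3,interpolation=cv2.INTER_CUBIC))
E
```

```text
(no output)
```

View pics/topz.png

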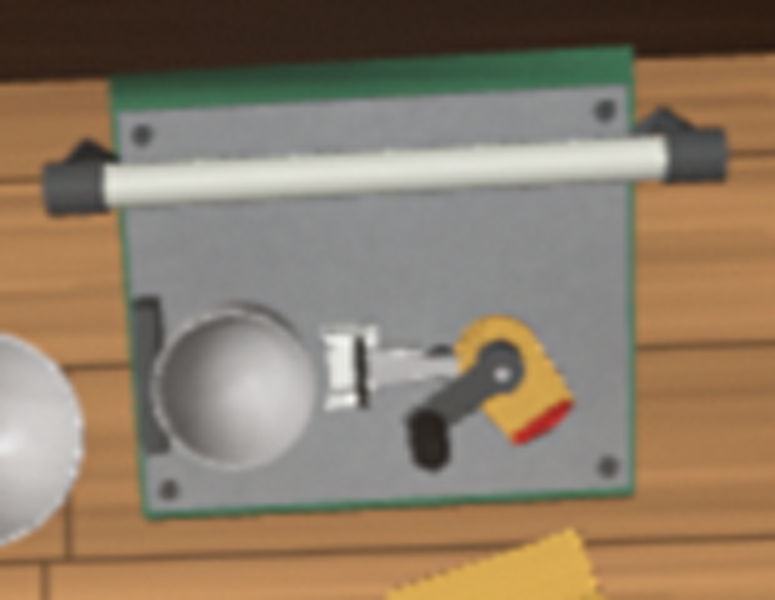

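View pics/scenez.png

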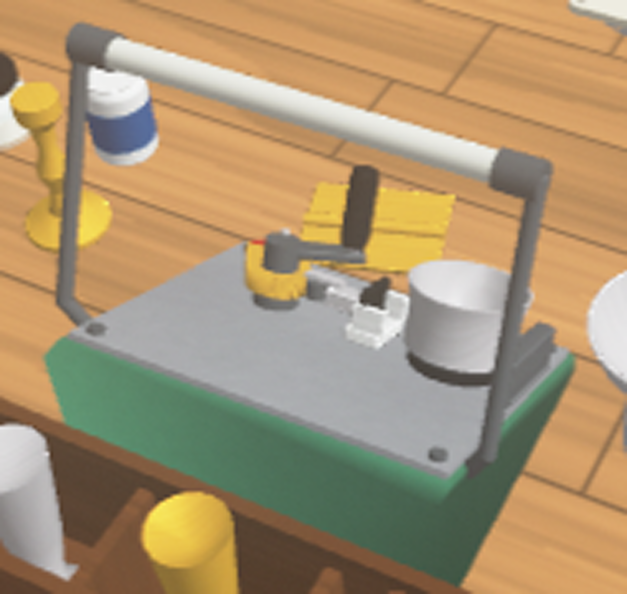

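The top view shows the crank pointing left and down the slope, so the camshaft is at roughly -0.9. The tool can only shift and spin, so the hand stays vertical. I'll push the handle clockwise with the outside of one open finger, which keeps the body well in front of the tube. First I'll triangulate the key points.

```bash
cat > h.py <<'E'
import numpy as np
from rig import robot
T=robot.camera_model("top");S=robot.camera_model("scene")
def ray(m,u):
    K,R,t=[np.array(m[k]) for k in("K","R","t")]
    d=R.T@np.linalg.solve(K,[u[0],u[1],1]); return -R.T@t,d/np.linalg.norm(d)
def tri(ut,us):
    A=0;b=0;L=[]
    for m,u in((T,ut),(S,us)):
        o,d=ray(m,u);P=np.eye(3)-np.outer(d,d);A=A+P;b=b+P@o;L.append((o,P))
    x=np.linalg.solve(A,b);return x,[np.linalg.norm(P@(x-o)) for o,P in L]
def plane(m,u,z):
    o,d=ray(m,u);return o+d*(z-o[2])/d[2]
tz=lambda a,b:(a/5+265-.4,b/5+75-.4); sz=lambda a,b:(a/3.3+180-.35,b/3.3+140-.35)
E
python3 - <<'E'
from h import *
np.set_printoptions(precision=1,suppress=True)
for n,a,b in [("tubeL",tz(104,185),sz(496,166)),("tubeR",tz(666,156),sz(110,50)),("shafttop",tz(502,368),sz(287,238)),("handletop",tz(430,418),sz(364,171)),
 ("screw fr(right back?)",tz(605,110),sz(96,328)),("screw bl",tz(142,135),sz(438,454))]:
    print(n,*tri(a,b))
for p in [(147,517),(632,495)]: print("front corner",plane(T,tz(*p),30))
for p in [(168,489),(608,466),(605,110),(142,135)]: print("screw", plane(T,tz(*p),45), plane(T,tz(*p),150))
E
```

```text
tubeL [718.7 112.3 361.6] [np.float64(1.2845765267629725), np.float64(1.2845765267628189)]
tubeR [ 723.7 -200.7  361. ] [np.float64(1.1540526941973122), np.float64(1.154052694197369)]
shafttop [ 657.3 -117.6  137. ] [np.float64(1.5746646825745594), np.float64(1.5746646825746038)]
handletop [612.3 -65.7 197.4] [np.float64(3.941640201020643), np.float64(3.9416402010206077)]
screw fr(right back?) [ 821.4 -191.   155.9] [np.float64(0.1218851209139335), np.float64(0.12188512091379416)]
screw bl [816.4 108.8 155.8] [np.float64(0.18933405830903763), np.float64(0.18933405830905245)]
front corner [586.9 122.1  30. ]
front corner [ 590.8 -211.5   30. ]
screw [603.2 106.   45. ] [583.8  97.9 150. ]
screw [ 608.8 -194.4   45. ] [ 589.  -182.9  150. ]
screw [ 859.5 -203.7   45. ] [ 823.3 -191.5  150. ]
screw [854.  118.4  45. ] [818.3 109.5 150. ]
```

```bash
cat >> h.py <<'E'
fx,fy,yaw=720.,-43.8,.015
s27,c27=np.sin(np.radians(27)),np.cos(np.radians(27))
def W(s,l,h): # slope, left(fixture y), out
    p=np.array([-130+s*c27-h*s27,l]);c,s_=np.cos(yaw),np.sin(yaw)
    return np.array([fx+c*p[0]-s_*p[1],fy+s_*p[0]+c*p[1],30+s*s27+h*c27])
def H(th,h): return W(105-60*np.cos(th),-75-60*np.sin(th),h)
def proj(m,X):
    p=np.array(m["K"])@(np.array(m["R"])@X+np.array(m["t"]));return p[:2]/p[2]
E
python3 - <<'E'
from h import *
import cv2
np.set_printoptions(precision=1,suppress=True)
print(tri(tz(432,458),sz(364,173)))
for th in(-.8,-.9,-1.0,-1.1): print(th,H(th,135),(proj(T,H(th,135))-[264.6,74.6])*5,(proj(S,H(th,135))-[179.65,139.65])*3.3,(proj(T,H(th,65))-[264.6,74.6])*5,(proj(S,H(th,65))-[179.65,139.65])*3.3)
for q in (W(265,170,235),W(265,-170,235),W(105,-75,70),W(0,170,0),W(0,-170,0),W(280,170,0)): print(q,(proj(T,q)-[264.6,74.6])*5,(proj(S,q)-[179.65,139.65])*3.3)
E
```

```text
(array([593.6, -71.5, 176.4]), [np.float64(1.3178895819178165), np.float64(1.317889581917815)])
-0.8 [585.5 -77.8 179. ] [444.5 468.5] [363.4 162.9] [438.8 438.6] [351.  238.3]
-0.9 [589.5 -73.8 181. ] [438.  461.9] [365.1 165.4] [432.5 432.2] [352.7 241. ]
-1.0 [593.8 -70.2 183.2] [432.1 454.6] [366.2 167.8] [426.9 425.2] [353.7 243.7]
-1.1 [598.4 -67.2 185.6] [427.1 446.8] [366.6 170.1] [422.  417.7] [354.1 246.3]
[716.9 126.2 359.7] [ 81.8 189.1] [517.6 172.4]
[ 722.  -213.8  359.7] [691.2 157.6] [98.7 45.8]
[ 652.9 -119.8  140. ] [503.9 374.7] [285.2 231.2]
[587.5 124.2  30. ] [143.9 516.3] [575.1 353.8]
[ 592.6 -215.7   30. ] [638.  492.3] [242.3 241.5]
[836.9 128.  157.1] [112.  104.7] [449.2 483.3]
```

The fit is consistent: fixture at about (720, -44), yaw 0.015, crank at about -1.0 rad. I'll spin the jaw onto world x first, then travel to a point in front of the handle.

Emit:
servo_tool([
  {"spin": 0.115},
  {"spin": 0.115},
  {"spin": 0.115},
  {"spin": 0.115},
  {"spin": 0.115},
  {"spin": 0.115},
  {"spin": 0.115},
  {"spin": 0.115},
  {"spin": 0.115},
  {"spin": 0.11},
], hand=8.54)

```text
validation failed for argument at $.in...
```

Emit:
servo_tool([
  {"dx": -2.9,"dy": 1.6},
  {"dx": -2.9,"dy": 1.6},
  {"dx": -2.9,"dy": 1.6},
  {"dx": -2.9,"dy": 1.6},
  {"dx": -2.9,"dy": 1.6},
  {"dx": -2.9,"dy": 1.6},
  {"dx": -2.9,"dy": 1.6},
  {"dx": -2.9,"dy": 1.6},
  {"dx": -2.9,"dy": 1.6},
])

```text
validation failed for argument at $.in...
```

```bash
python3 - <<'E'
from h import *
from scipy.spatial.transform import Rotation as R
np.set_printoptions(precision=3,suppress=True)
o=robot.observe();print(o["time"],o["position"],R.from_quat(o["tool_rot"]).as_matrix(),o["qpos"])
for th in -np.arange(1.0,3.01,.1):
    P=H(th,135);t=H(th-1e-3,135)-P;t=t[:2]/np.linalg.norm(t[:2])
    cx=P[0]-13*t[0]-57; cy=P[1]+11-13*t[1] if t[1]<0 else P[1]
    print(round(th,1),P,t,np.array([cx,cy,P[2]-48]))
E
```

```text
0.15 [206.795 454.7   230.605] [[-0.91   0.414 -0.001]
 [ 0.414  0.91  -0.001]
 [-0.    -0.002 -1.   ]] [ 1.144  0.241  0.004  1.335 -0.     1.571]
-1.0 [593.764 -70.208 183.237] [0.803 0.596] [526.328 -70.208 135.237]
-1.1 [598.354 -67.155 185.599] [0.861 0.509] [530.16  -67.155 137.599]
-1.2 [603.195 -64.632 188.084] [0.911 0.413] [534.356 -64.632 140.084]
-1.3 [608.237 -62.665 190.668] [0.95  0.311] [538.882 -62.665 142.668]
-1.4 [613.431 -61.273 193.325] [0.979 0.204] [543.704 -61.273 145.325]
-1.5 [618.724 -60.471 196.028] [0.996 0.094] [548.781 -60.471 148.028]
-1.6 [624.064 -60.266 198.75 ] [ 1.    -0.018] [554.066 -49.028 150.75 ]
-1.7 [629.398 -60.661 201.465] [ 0.992 -0.13 ] [559.508 -47.971 153.465]
-1.8 [634.671 -61.651 204.144] [ 0.971 -0.239] [565.049 -47.54  156.144]
-1.9 [639.833 -63.227 206.761] [ 0.939 -0.344] [570.628 -47.748 158.761]
-2.0 [644.829 -65.372 209.29 ] [ 0.896 -0.444] [576.181 -48.6   161.29 ]
-2.1 [649.612 -68.066 211.707] [ 0.844 -0.537] [581.642 -50.09  163.707]
-2.2 [654.133 -71.281 213.985] [ 0.784 -0.621] [586.948 -52.203 165.985]
-2.3 [658.347 -74.986 216.104] [ 0.716 -0.698] [592.035 -54.915 168.104]
-2.4 [662.212 -79.143 218.041] [ 0.643 -0.765] [596.847 -58.192 170.041]
-2.5 [665.689 -83.711 219.778] [ 0.566 -0.824] [601.329 -61.995 171.778]
-2.6 [668.743 -88.644 221.296] [ 0.485 -0.874] [605.436 -66.276 173.296]
-2.7 [671.345 -93.893 222.581] [ 0.402 -0.916] [609.125 -70.987 174.581]
-2.8 [673.467 -99.405 223.62 ] [ 0.316 -0.949] [612.362 -76.07  175.62 ]
-2.9 [ 675.09  -105.126  224.403] [ 0.229 -0.974] [615.117 -81.47  176.403]
-3.0 [ 676.195 -110.997  224.922] [ 0.14 -0.99] [617.37  -87.126 176.922]
```

The calls were rejected and nothing moved. The rows probably need all four numbers, so I'll try that with one row.

Emit:
servo_tool([
  {"dx": 0,"dy": 0,"dz": 0,"spin": 0.115},
], hand=8.54)

```text
time: 0.23
position: [206.8, 454.8, 230.8]
tool_rot: [0.268, 0.963, -0.001, -0.0]
ft_force: [1.7, 0.7, 0.2]
finger_gap: 85.5
```

Emit:
servo_tool([
  {"dx": 0,"dy": 0,"dz": 0,"spin": 0.115},
  {"dx": 0,"dy": 0,"dz": 0,"spin": 0.115},
  {"dx": 0,"dy": 0,"dz": 0,"spin": 0.115},
  {"dx": 0,"dy": 0,"dz": 0,"spin": 0.115},
  {"dx": 0,"dy": 0,"dz": 0,"spin": 0.115},
  {"dx": 0,"dy": 0,"dz": 0,"spin": 0.115},
  {"dx": 0,"dy": 0,"dz": 0,"spin": 0.115},
  {"dx": 0,"dy": 0,"dz": 0,"spin": 0.115},
  {"dx": 0,"dy": 0,"dz": 0,"spin": 0.11},
])

```text
time: 0.98
position: [206.9, 454.9, 230.9]
tool_rot: [0.709, 0.705, -0.0, 0.0]
ft_force: [0.6, -0.9, -0.1]
finger_gap: 85.6
```

Emit:
servo_tool([
  {"dx": -2.9,"dy": 1.6,"dz": 0,"spin": 0},
  {"dx": -2.9,"dy": 1.6,"dz": 0,"spin": 0},
  {"dx": -2.9,"dy": 1.6,"dz": 0,"spin": 0},
  {"dx": -2.9,"dy": 1.6,"dz": 0,"spin": 0},
  {"dx": -2.9,"dy": 1.6,"dz": 0,"spin": 0},
  {"dx": -2.9,"dy": 1.6,"dz": 0,"spin": 0},
  {"dx": -2.9,"dy": 1.6,"dz": 0,"spin": 0},
  {"dx": -2.9,"dy": 1.6,"dz": 0,"spin": 0},
  {"dx": -2.9,"dy": 1.6,"dz": 0,"spin": 0},
])

```text
time: 1.73
position: [351.0, 192.4, 231.2]
tool_rot: [0.707, 0.707, -0.0, -0.0]
ft_force: [0.0, 0.4, -0.0]
finger_gap: 85.4
```

Emit:
servo_tool([
  {"dx": -2.9,"dy": 1.6,"dz": 0,"spin": 0},
  {"dx": -2.9,"dy": 1.6,"dz": 0,"spin": 0},
  {"dx": -2.9,"dy": 1.6,"dz": 0,"spin": 0},
  {"dx": -2.9,"dy": 1.6,"dz": 0,"spin": 0},
  {"dx": -2.9,"dy": 1.6,"dz": 0,"spin": 0},
  {"dx": -2.9,"dy": 1.6,"dz": 0,"spin": 0},
  {"dx": -2.9,"dy": 1.6,"dz": 0,"spin": 0},
  {"dx": -2.9,"dy": 1.6,"dz": 0,"spin": 0},
  {"dx": -2.9,"dy": 1.6,"dz": 0,"spin": 0},
  {"dx": -0.3,"dy": 0,"dz": 0,"spin": 0},
])

```text
time: 2.57
position: [496.7, -74.4, 230.6]
tool_rot: [0.709, 0.705, -0.0, 0.001]
ft_force: [0.7, -0.0, -0.4]
finger_gap: 85.0
```

Emit:
servo_tool([
  {"dx": 0,"dy": 0,"dz": 2.5,"spin": 0},
  {"dx": 0,"dy": 0,"dz": 2.5,"spin": 0},
  {"dx": 0,"dy": 0,"dz": 2.5,"spin": 0},
  {"dx": 0,"dy": 0,"dz": 1.9,"spin": 0},
  {"dx": 0,"dy": 0,"dz": 0,"spin": 0},
])

```text
time: 2.98
position: [490.7, -69.3, 133.0]
tool_rot: [0.707, 0.707, -0.003, -0.004]
ft_force: [-1.4, -0.4, 0.1]
finger_gap: 85.5
```

```bash
cat > snap.py <<'E'
import sys,cv2
from h import *
n=sys.argv[1];o=robot.observe();print(np.round(o["position"],1),np.round(o["ft_force"],1),round(o["time"],2))
a=robot.snapshot("top")[60:220,250:450,::-1];b=robot.snapshot("scene")[120:310,170:400,::-1]
cv2.imwrite(f"pics/{n}.png",cv2.hconcat([cv2.resize(a,(400,320),interpolation=2),cv2.resize(b,(387,320),interpolation=2)]))
E
python3 snap.py a1
```

```text
[490.7 -69.3 133. ] [-1.4 -0.4  0.1] 2.98
```

View pics/a1.png

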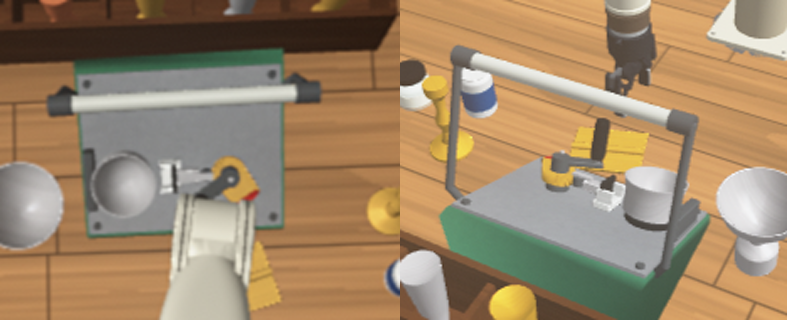

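The hand is in front of the handle (scene panel: gripper near (625,70), handle near (600,140)). I'll make contact slowly.

Emit:
servo_tool([
  {"dx": 0,"dy": 1,"dz": 0,"spin": 0},
  {"dx": 0,"dy": 1,"dz": 0,"spin": 0},
  {"dx": 0,"dy": 1,"dz": 0,"spin": 0},
  {"dx": 0,"dy": 0,"dz": 0,"spin": 0},
])

```text
time: 3.42
position: [527.0, -70.1, 139.5]
tool_rot: [0.707, 0.707, 0.001, 0.002]
ft_force: [0.3, -0.3, 0.0]
finger_gap: 85.6
```

Emit:
servo_tool([
  {"dx": 0,"dy": 0.5,"dz": 0,"spin": 0},
  {"dx": 0.1,"dy": 0.5,"dz": -0.3,"spin": 0},
  {"dx": 0.3,"dy": 0.5,"dz": -0.3,"spin": 0},
  {"dx": 0.2,"dy": 0.5,"dz": -0.3,"spin": 0},
  {"dx": 0,"dy": 0,"dz": 0,"spin": 0},
])

```text
time: 3.83
position: [545.3, -63.8, 147.3]
tool_rot: [0.707, 0.707, 0.001, 0.001]
ft_force: [-2.2, 0.0, -0.0]
finger_gap: 85.7
```

```bash
python3 snap.py a2
```

```text
[545.3 -63.8 147.3] [-2.2  0.  -0. ] 3.83
```

View pics/a2.png

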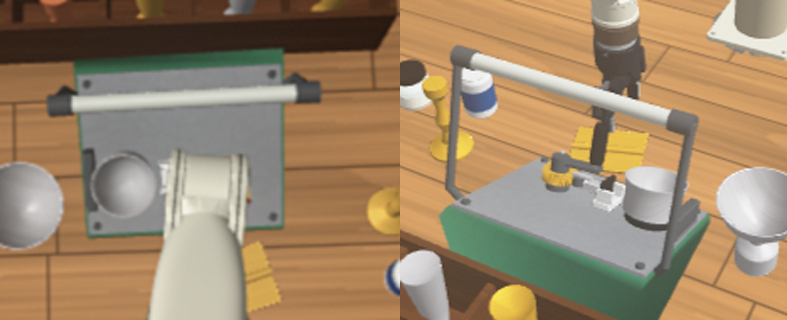

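```bash
cat > z.py <<'E'
import sys,cv2
from h import *
n=sys.argv[1]
b=robot.snapshot("scene")[150:240,230:350,::-1]
cv2.imwrite(f"pics/{n}.png",cv2.resize(b,(720,540),interpolation=2))
for th in map(float,sys.argv[2:]):
    print(th,[np.round((proj(S,H(th,h))-[229.9,149.9])*6,0) for h in(65,135)])
E
python3 z.py z1 -1.0 -1.2 -1.3 -1.4 -1.5
```

```text
-1.0 [array([342., 382.]), array([364., 244.])]
-1.2 [array([342., 391.]), array([365., 252.])]
-1.3 [array([340., 395.]), array([363., 256.])]
-1.4 [array([337., 400.]), array([360., 260.])]
-1.5 [array([332., 404.]), array([355., 263.])]
```

View pics/z1.png

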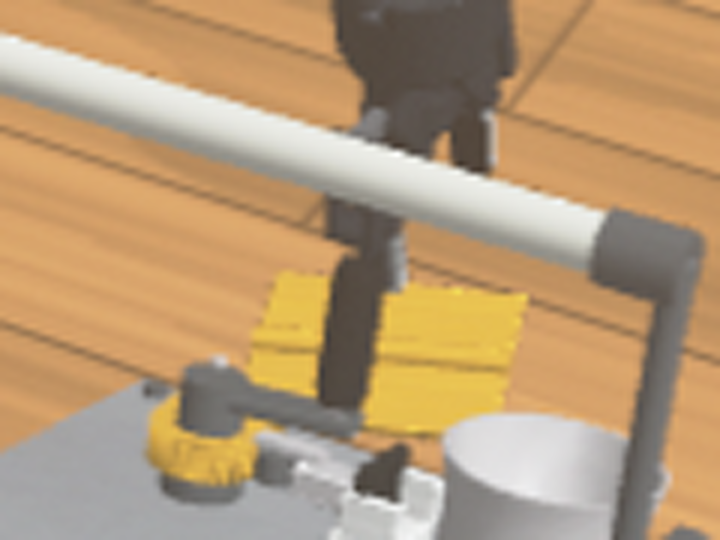

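The handle top is at (357,262) in the zoom, which gives about -1.4 rad. That matches the contact model, so I'll continue along the computed path.

Emit:
servo_tool([
  {"dx": 0.5,"dy": 0.5,"dz": -0.2,"spin": 0},
  {"dx": 0.5,"dy": 0.5,"dz": -0.2,"spin": 0},
  {"dx": 0.3,"dy": 0.5,"dz": -0.3,"spin": 0},
  {"dx": 0.3,"dy": 0.6,"dz": -0.2,"spin": 0},
  {"dx": 0,"dy": 0.5,"dz": -0.3,"spin": 0},
  {"dx": 0,"dy": 0.6,"dz": -0.2,"spin": 0},
  {"dx": 0,"dy": 0,"dz": 0,"spin": 0},
])

```text
time: 4.57
position: [578.5, -47.0, 161.3]
tool_rot: [0.707, 0.707, 0.002, 0.001]
ft_force: [-1.5, 2.8, 2.5]
finger_gap: 85.2
```

```bash
python3 z.py z2 -1.6 -1.8 -1.9 -2.0 -2.1
```

```text
-1.6 [array([326., 407.]), array([349., 266.])]
-1.8 [array([312., 413.]), array([335., 271.])]
-1.9 [array([303., 416.]), array([326., 273.])]
-2.0 [array([293., 418.]), array([315., 275.])]
-2.1 [array([282., 419.]), array([305., 276.])]
```

View pics/z2.png

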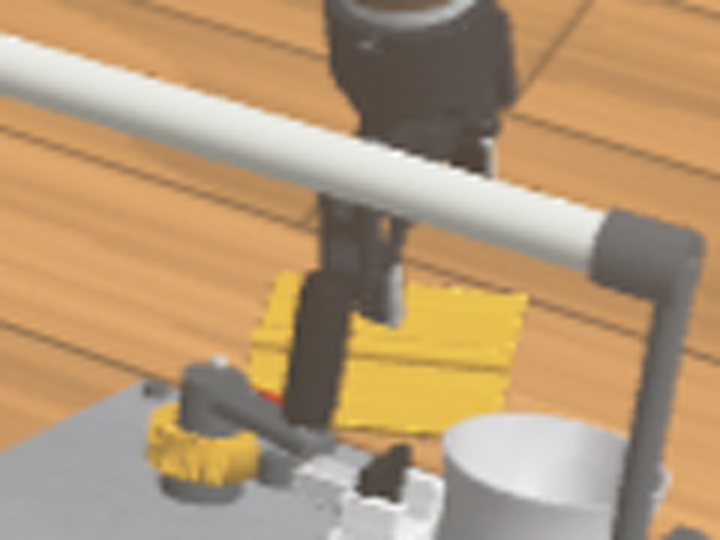

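The handle top is at (326,272), about -1.9 rad, with the finger against its left side. I'll carry on up the flank.

Emit:
servo_tool([
  {"dx": -0.1,"dy": 0.5,"dz": -0.2,"spin": 0},
  {"dx": -0.1,"dy": 0.5,"dz": -0.2,"spin": 0},
  {"dx": -0.2,"dy": 0.5,"dz": -0.2,"spin": 0},
  {"dx": -0.2,"dy": 0.4,"dz": -0.2,"spin": 0},
  {"dx": -0.4,"dy": 0.4,"dz": -0.1,"spin": 0},
  {"dx": 0,"dy": 0,"dz": 0,"spin": 0},
])

```text
time: 5.12
position: [600.5, -57.4, 170.2]
tool_rot: [0.707, 0.707, 0.001, 0.0]
ft_force: [-3.3, 3.8, 4.2]
finger_gap: 85.1
```

```bash
python3 z.py z3 -2.1 -2.2 -2.3 -2.4 -2.5
```

```text
-2.1 [array([282., 419.]), array([305., 276.])]
-2.2 [array([270., 420.]), array([293., 276.])]
-2.3 [array([258., 421.]), array([280., 276.])]
-2.4 [array([245., 421.]), array([268., 276.])]
-2.5 [array([232., 420.]), array([254., 275.])]
```

View pics/z3.png

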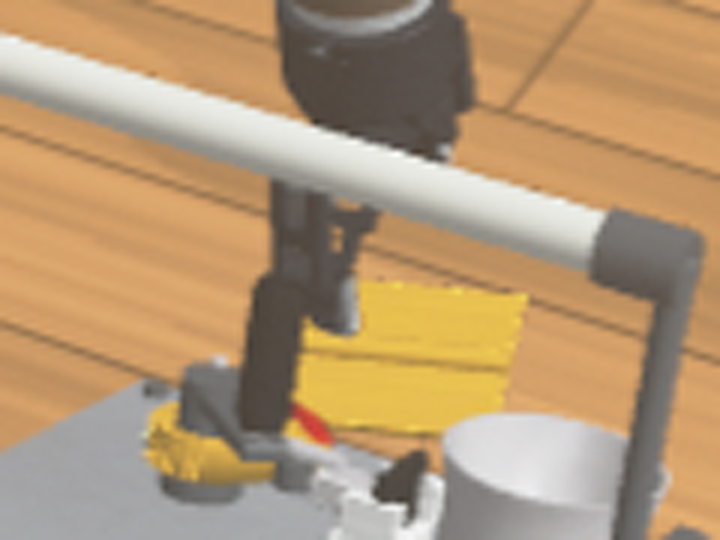

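About -2.3 rad now, pushing steadily.

Emit:
servo_tool([
  {"dx": -0.4,"dy": 0.3,"dz": -0.1,"spin": 0},
  {"dx": -0.4,"dy": 0.3,"dz": -0.1,"spin": 0},
  {"dx": -0.4,"dy": 0.3,"dz": -0.1,"spin": 0},
  {"dx": -0.4,"dy": 0.3,"dz": -0.1,"spin": 0},
  {"dx": -0.4,"dy": 0.2,"dz": -0.1,"spin": 0},
  {"dx": 0,"dy": 0,"dz": 0,"spin": 0},
])

```text
time: 5.67
position: [614.4, -78.0, 175.5]
tool_rot: [0.707, 0.707, 0.001, 0.001]
ft_force: [-2.4, 2.9, 3.3]
finger_gap: 85.5
```

```bash
python3 z.py z4 -2.5 -2.6 -2.7 -2.8 -2.9 -3.0 -3.1
```

```text
-2.5 [array([232., 420.]), array([254., 275.])]
-2.6 [array([219., 419.]), array([241., 274.])]
-2.7 [array([206., 417.]), array([227., 272.])]
-2.8 [array([193., 415.]), array([214., 270.])]
-2.9 [array([180., 412.]), array([201., 267.])]
-3.0 [array([167., 409.]), array([188., 264.])]
-3.1 [array([155., 405.]), array([175., 260.])]
```

View pics/z4.png

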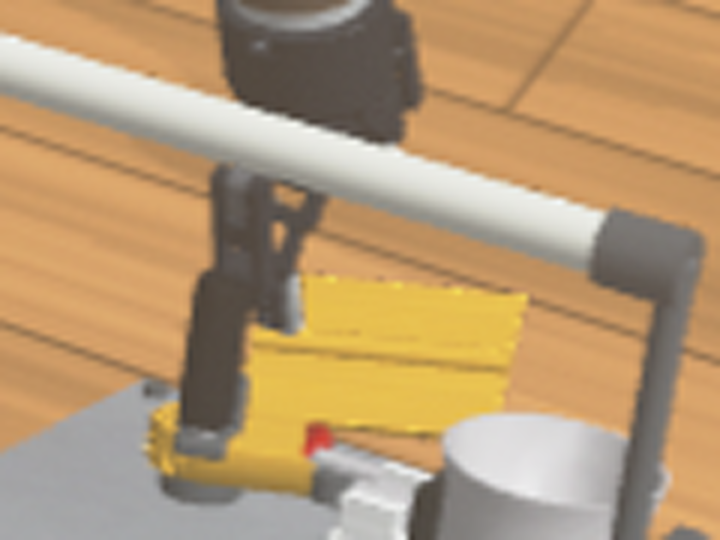

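About -2.75 rad, just on the land. I'll push about 0.25 rad further so it sits well on it.

Emit:
servo_tool([
  {"dx": -0.4,"dy": 0.2,"dz": -0.1,"spin": 0},
  {"dx": -0.4,"dy": 0.1,"dz": 0,"spin": 0},
  {"dx": -0.4,"dy": 0.1,"dz": 0,"spin": 0},
  {"dx": -0.4,"dy": 0,"dz": 0,"spin": 0},
  {"dx": 0,"dy": 0,"dz": 0,"spin": 0},
])

```text
time: 6.13
position: [617.6, -95.1, 175.2]
tool_rot: [0.708, 0.706, -0.0, 0.0]
ft_force: [-2.5, 2.0, 2.6]
finger_gap: 85.3
```

```bash
python3 z.py z5 -2.9 -3.0
```

```text
-2.9 [array([180., 412.]), array([201., 267.])]
-3.0 [array([167., 409.]), array([188., 264.])]
```

View pics/z5.png

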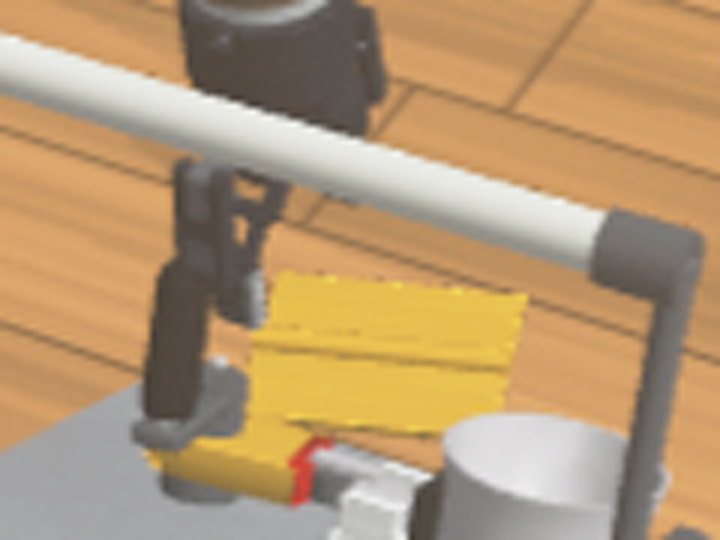

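The handle top is at (184,262), about -3.0 rad, with the roller on the middle of the red land. I'll back away.

Emit:
servo_tool([
  {"dx": 0.5,"dy": -0.5,"dz": 0,"spin": 0},
  {"dx": 0.5,"dy": -1,"dz": 0,"spin": 0},
  {"dx": 0,"dy": -2,"dz": 0,"spin": 0},
  {"dx": 0,"dy": -2.5,"dz": 0,"spin": 0},
  {"dx": 0,"dy": -2.5,"dz": 0,"spin": 0},
  {"dx": 0,"dy": -2.5,"dz": 0,"spin": 0},
  {"dx": 0,"dy": -2.5,"dz": 0,"spin": 0},
  {"dx": 0,"dy": -2.5,"dz": 0,"spin": 0},
  {"dx": 0,"dy": 0,"dz": 0,"spin": 0},
  {"dx": 0,"dy": 0,"dz": 0,"spin": 0},
])

```text
time: 7.02
position: [456.4, -84.3, 175.3]
tool_rot: [0.708, 0.706, -0.0, 0.0]
ft_force: [-0.4, -0.7, 0.4]
finger_gap: 85.2
```

Emit:
servo_tool([
  {"dx": 0,"dy": 0,"dz": 0,"spin": 0},
  {"dx": 0,"dy": 0,"dz": 0,"spin": 0},
  {"dx": 0,"dy": 0,"dz": 0,"spin": 0},
  {"dx": 0,"dy": 0,"dz": 0,"spin": 0},
  {"dx": 0,"dy": 0,"dz": 0,"spin": 0},
  {"dx": 0,"dy": 0,"dz": 0,"spin": 0},
])

```text
time: 7.52
position: [457.7, -84.1, 175.1]
tool_rot: [0.707, 0.707, -0.0, -0.0]
ft_force: [0.2, -0.8, 0.2]
finger_gap: 85.3
```

```bash
python3 z.py z6 -2.9 -3.0 -3.1; python3 snap.py a6
```

```text
-2.9 [array([180., 412.]), array([201., 267.])]
-3.0 [array([167., 409.]), array([188., 264.])]
-3.1 [array([155., 405.]), array([175., 260.])]
[457.6 -84.1 175.1] [-0.  -0.  -0.6] 7.57
```

View pics/z6.png

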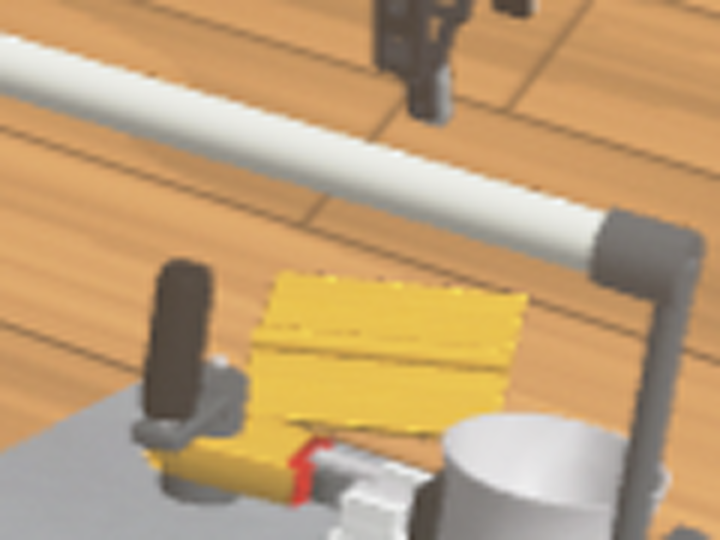

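View pics/a6.png

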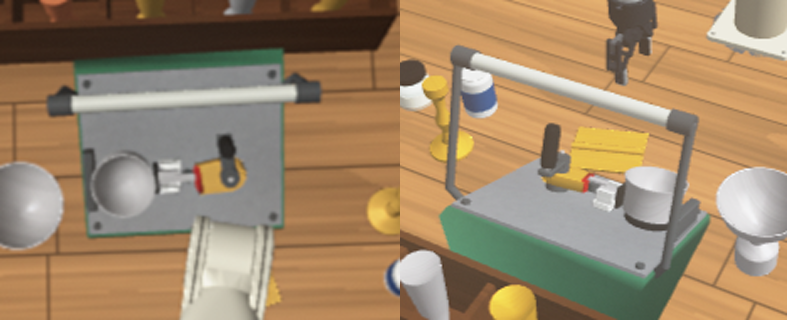

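The crank is unchanged about a second after release. The handle points up the slope, at about (227,145) in the top panel; the red land is on the roller and the shoe is on the cup. I'm handing in.

```bash
python3 -c "
from rig import robot
print(robot.close_job())"
```

```text
the job is handed in; nothing more can be done
None
```

I pushed the crank from about -1.0 to about -3.0 rad with the outside of one open finger, and the lamp cup is now clamped. The hand stayed vertical, in front of the light tube throughout. I then backed it off about 160 mm and handed in at about 7.6 s.

**Final checks:**
- **Clamp:** the last pictures, taken about a second after letting go, match the ones before release. The red land is on the roller and the shoe is against the cup. I estimated the crank angle from the pictures at about 0.1 rad accuracy, and the follower travel was not measured directly.
- **Forces:** at the end of each pushing move, each force component read under 5 N. The wrist force was back to about zero after release.
- **Surroundings:** nothing in the camera views appears to have moved. I compared these by eye only, and the arm hides most of the hinge in the last top view.
- **Problems:** my first two move calls were rejected for a missing row value, before anything had moved. No check disagreed.

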